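Slide the filter carrier under the hold-down spring

ROBOT

A 7-joint arm with a two-finger parallel gripper is mounted at the origin on a cart in front of the work surface, level with it; the furniture and walls round the work are solid. World frame = base frame: x ahead of the robot, y to its left, z up, the work surface at z = 0. Lengths are in m, angles in rad, forces in N, time in s.
With the tool pointing down it reaches from about 0.4 to 0.875 m from the base axis. Payload 19.3 kg.
Tool frame: the origin (TCP) lies at the very end of the fingers, on their centre line; the grasp point (between the pads) lies 19 mm behind it; z points along the fingers, y is the line along which they close (so a half turn about z gives the same grasp; the last joint's range is limited). The gripper opens to 85 mm and grips with 20 to 120 N. Pads are 22 mm wide; open, the fingers measure 114 mm over their backs; the gripper's body (76 mm by 85 mm) begins 54 mm behind the grasp point. The pads swing forward as they close: fully open they stand 13 mm farther back than shut.
Start: joints at [-1.293, 0.521, -0.036, 1.599, 0.021, 1.021, -0.113], TCP at [0.213, 0.588, 0.231] pointing down, gripper open.
Joint ranges: [-2.91, 2.91], [-0.3, 2.13], [-1.5, 1.42], [0.17, 2.43], [-1.26, 4.41], [0.16, 1.93], [-2.52, 2.52]. Speed limits (rad/s): [1.89, 1.89, 2.39, 2.39, 3.01, 3.01, 3.01].

INTERFACE

Orientations are given as [roll, pitch, yaw] about the fixed x, y, z axes, in that order (R = Rz(yaw) Ry(pitch) Rx(roll)).
In Python, from workcell import bot gives the robot as it stands.
- The arm moves only by the tool carry_out, never from a script. Its argument "rows" is a list that holds one entry, the list of rows, each a list of 4 numbers: the shift along the tool's x, y, z in m, then the turn about the tool's z in degrees. In form: [[[x, y, z, twist], ...]]. A call has 1 to 12 rows; each row is the pose to reach, as a shift and turn from the pose commanded when the call began, along the tool's axes at that moment; what a row does not reach only later rows make up. A row lasts 1/12 s, in which the tool goes at most 41.7 mm and 7.16 degrees, less where a joint would pass 70% of its speed; a pose out of reach is approached as far as the arm can. A call with a gripper value outside its range is refused whole. "grip" is the finger opening in m, from 0 to 0.0854, set as the call begins (left out, the last holds). The fingers move at their own pace and stop on an object; "grip_force" is the grip in N (left out, the last holds). Time passes only in rows, so rows that repeat a pose let the fingers close. It gives the time, the measured TCP pose, the force, the opening and the grip force at its end, in the units of the state.
- bot.observe(): the state, without advancing time (a new reading comes with each control period).
- bot.grab_frame(name): name is "side" or "top" or "wrist"; returns a dict with "pixels" (384x512x3 uint8, red, green, blue), "K" (3x3 intrinsics, pixels), "k1" (the pictures are not rectified: a ray, as slopes to the right and down, at radius r is drawn at 1 + k1 r^2 times it, then the intrinsics apply), "pose" (4x4, takes a point from camera to world coordinates). Camera axes: x right, y down, z forward; pixel columns grow to the right and rows downward; lengths in m; the calibration is good to about 2 mm. A picture is of the moment at which its call begins. There is no depth.
- bot.job_done(): hands the job in; it is judged then, once.
Trained networks look in a picture, given as the dict that the camera call returned (one of the last four; its "shot" number tells which), for a name from the list of things; names that differ only in an ending like _2 or _b are one class to them, and where a whole thing is asked for, a point or a joint stands for the part that bears it (a point fixed in the world has none). Each returns a list of dicts, best first, with "conf" (0 to 1); they miss things now and then, are a little off and sometimes report something else, mostly with a low value. They report only what shows in the picture. A call takes as long as a camera call. They do not tell look-alikes from the thing itself.
- bot.look_for(picture, label): "position" ([column, row] in pixels, amid what is visible of it).
- bot.regions_of(picture, label): "region" (384x512 bool, what is visible of it) and "position" ([column, row] in pixels, amid what is visible of it).
- bot.spot_point(picture, label): "position" ([column, row] in pixels: a listed point, or the origin of a listed thing).
The state is a dict: "clock": time; "qpos": joint angles; "qd": joint speeds; "joint_efforts": joint torques, N m; "position": TCP position; "tool_rot": TCP orientation; "force": force on the tool from outside, world axes, zero at the start; "moment": the same for the moment, N m; "grip_width": finger opening in m; "finger_force": force on a finger pad.
Only numpy, scipy, OpenCV 4.12 (cv2) and the standard library are available. Lean on these libraries where they do the work, as an engineer would, in place of code of your own. Each camera call takes 0.05 s, during which the arm holds its last target. There are 200 camera calls.

TASK

Load the filter carrier into the clamping stage: with the fingertips press down hard on the grey carrier plate so that it sinks with its sprung platform, and keep pressing while you slide it forward under the leaf spring until it is fully home against the end stop and the platform pops up behind it. Then take the hand away. Only press and slide the carrier, never lift it; do not push on the leaf spring with the hand, and leave the things standing round the stage where they are.

Things in the scene. Friction and masses are not known exactly. Their poses are not given: they have to be found in the camera images.
- stage: Low aluminium track fixed to the bench, base 230 x 94 mm. Origin: centre of its underside. +x runs along the track, from entrance to end stop (face at x = 80.5 mm); z up. Guide walls 63 mm apart inside, 6 mm thick, tops at 20 mm. Sprung platform at x = -105 to -14 mm, from there a fixed floor 6 mm above the bench. Stop and spring pedestal are 24 to 38 mm high. A 20 mm wall closes the entrance end.
- carrier: Loose grey block 90 (x) x 60 (y) mm, 0.12 kg, on the platform, +x end to the spring. Origin: centre of underside, 14 mm above the bench at the start. Front part (x = -11 to 45 mm) 19 mm thick, with a white disc; rear press land (x = -45 to -11 mm) 11 mm thick: press on it and push the upright 8 mm step at x = -11 mm. Land top is 25 mm above the bench, 17.5 mm when pressed right down.
- press_land (a point): Point on the top of the carrier's low rear press land, 28 mm behind the carrier's centre and 17 mm behind the upright step.
- nose (a point): Middle of the upper edge of the carrier's front face, 15.5 mm above its underside; from there the top slopes up to full thickness over 8 mm.
- spring_lip (a point): Underside of the rounded, upturned free lip of the leaf spring (on the stage at x = 42 mm, 24 mm above the bench; lip 6 mm thick). With the platform up the carrier's front face strikes this lip and jams; it passes under only when it is pressed nearly right down (6 mm or more).
- leaf: Leaf spring, a steel strip 40 mm wide held on the pedestal (origin there: stage x = 95 mm, 33.5 mm high), sloping down towards the entrance. Its lowest bend, 23 mm above the bench at stage x = 57 mm, is lifted 2 mm by the carrier and presses on it with about 2 N. From the bend a rounded lip turns up towards the entrance.
- platform (a joint): Sprung steel platform under the carrier, with an 18 mm wide tongue forward to stage x = 18.5 mm. 0 m = up (top 14 mm above the bench), 0.0075 m = right down (6.5 mm, level with the fixed floor). Pressed on the carrier, it sinks from about 4 N, bottoms at about 9 N; press with 10 to 15 N. It springs up behind the carrier, the tongue in a notch under the land, once the carrier is home.
- home (a point): Where the carrier's origin lies when it is fully home: against the end stop, flat on the fixed floor (stage x = 35 mm, 6 mm above the bench).
- beaker: Small glass beaker 46 mm across, 57 mm high, standing beside the stage; leave alone. Origin: centre of its underside.
- carton: Small white carton 40 x 40 x 70 mm standing beside the stage; leave alone. Origin: centre of its underside.
- column: Steel chromatography column 128 mm long, 22 mm wide, 12 mm high, lying beside the stage; leave alone. Origin: centre of its underside, long axis y.
- marker: Marker pen 135 mm long, 17 mm thick, lying beside the stage; leave alone. Origin: centre of its underside, long axis y.
There are look-alikes about, which are no part of the job. Several things have the shape of the carrier; the one meant has the colours described above. There is more than one size of the stage; the job needs the larger.

How it is judged:
On the way, in this order (a step that is already met when the one before it is completed fails the run):
1. the fingers press the carrier down on its platform (at least 4.5 mm) while its nose is still in front of the spring's lip (value of joint platform above 0.0045 m and x of nose in the frame of spring_lip below 0.005 m and contact force between the fingers and carrier above 4 N), for 0.1 s.
2. still pressed by the fingers, the nose slides in under the leaf spring (x of nose in the frame of spring_lip above 0.016 m and z of nose in the frame of spring_lip below 0.001 m and contact force between the fingers and carrier above 4 N), for 0.05 s.
At the end, for the whole second after the job is handed in: The carrier lies at rest fully home: within 4 mm of the home point along and across the track, underside less than 2 mm above the fixed floor, in line with the track, and the platform has sprung up behind it (within 2 mm of its top position) (x of carrier in the frame of home between -0.004 and 0.004 m and y of carrier in the frame of home between -0.004 and 0.004 m and z of carrier in the frame of home below 0.002 m and angle between the x axis of carrier and the x axis of stage, either way round below 0.08 rad and value of joint platform below 0.002 m and linear speed of carrier below 0.01 m/s); the robot touches nothing.
It fails at once if the carrier is lifted (more than 10 mm above where it lay on the platform) or tipped up by more than 0.2 rad (z of carrier in the frame of stage above 0.024 m or angle between carrier's own z axis and vertical above 0.2 rad).
It fails at once if the hand pushes on the leaf spring (contact force between any of the fingers, the arm and leaf above 2 N).
It fails at once if a thing beside the stage is disturbed (moved more than 20 mm) (distance of any of beaker, carton, column, marker from where it was at the start of the episode above 0.02 m).
It also fails if it takes over 32 s, if anything falls off the work surface, if the arm or the gripper's body presses on something with over 40 N, if the wrist force passes 120 N, or if a joint passes its speed limit or range.

## Working session

There is one attempt and no reset: what is moved stays moved. The work goes in short steps, Python scripts to look and compute and a tool call to move; the robot and the scene stay as the last step left them, time stands still between calls to the robot, and variables do not carry over. Pictures are saved under pics/ and viewed, at most 10 in all, crops included, and the job is handed in when it is done.

Besides the shell and the picture viewer there is one more tool, called by a JSON object that holds its "op" and its "data". carry_out: Moves the arm, as the interface text tells. Its arguments: {"type":"object","properties":{"rows":{"type":"array","items":{"type":"array","items":{"type":"array","items":{"type":"number"}}}},"grip":{"type":"number"},"grip_force":{"type":"number"}},"required":["rows"]}

```bash
mkdir -p pics
cat > h.py <<'E'
import numpy as np, cv2
from workcell import bot
def ray(f,p):
    K=f["K"];d=np.array([(p[0]-K[0,2])/K[0,0],(p[1]-K[1,2])/K[1,1]]);u=d.copy()
    for _ in range(20): u=d/(1+f["k1"]*(u@u))
    T=np.array(f["pose"]);return T[:3,3],T[:3,:3]@np.array([u[0],u[1],1])
def atz(f,p,z):
    o,d=ray(f,p);return o+d*(z-o[2])/d[2]
def proj(f,P):
    T=np.array(f["pose"]);c=T[:3,:3].T@(np.array(P)-T[:3,3]);u=c[:2]/c[2];u=u*(1+f["k1"]*(u@u))
    K=f["K"];return np.array([K[0,0]*u[0]+K[0,2],K[1,1]*u[1]+K[1,2]])
def save(f,n): cv2.imwrite("pics/"+n,cv2.cvtColor(np.asarray(f["pixels"]),cv2.COLOR_RGB2BGR))
E
python3 - <<'E'
from h import *
np.set_printoptions(precision=3,suppress=True)
s=bot.observe();print({k:s[k] for k in("position","tool_rot","force","grip_width")})
Z=dict(stage=0,carrier=.014,press_land=.025,nose=.0295,spring_lip=.024,leaf=.0335,home=.006,beaker=0,carton=0,column=0,marker=0)
for n in("top","side"):
    f=bot.grab_frame(n);save(f,n+"0.png");print(n,np.array(f["pose"])[:3,3])
    for l,z in Z.items():
        print(l,[(np.round(r["conf"],2),np.round(r["position"]),atz(f,r["position"],z)[:2]) for r in bot.spot_point(f,l)[:4]])
E
```

```text
{'position': array([0.213, 0.587, 0.231]), 'tool_rot': array([-3.14 ,  0.   ,  2.794]), 'force': array([ 0.385, -0.241,  0.749]), 'grip_width': 0.0857527657417187}
top [0.451 0.159 0.887]
stage [(np.float64(0.87), array([357., 231.]), array([ 0.45 , -0.072])), (np.float64(0.6), array([247., 176.]), array([0.589, 0.185]))]
carrier [(np.float64(0.74), array([255., 192.]), array([0.548, 0.167])), (np.float64(0.72), array([258., 266.]), array([0.377, 0.165])), (np.float64(0.48), array([237., 134.]), array([0.688, 0.207]))]
press_land [(np.float64(0.92), array([176., 250.]), array([0.418, 0.352])), (np.float64(0.63), array([256., 204.]), array([0.519, 0.166]))]
nose [(np.float64(0.87), array([248., 251.]), array([0.411, 0.187])), (np.float64(0.83), array([155., 228.]), array([0.468, 0.401])), (np.float64(0.77), array([250., 174.]), array([0.589, 0.178]))]
spring_lip [(np.float64(0.78), array([350., 223.]), array([ 0.469, -0.052])), (np.float64(0.74), array([242., 158.]), array([0.629, 0.197])), (np.float64(0.41), array([248., 175.]), array([0.587, 0.184]))]
leaf [(np.float64(0.74), array(
[... 1419 characters left out ...]

spring_lip [(np.float64(0.88), array([204., 214.]), array([0.64 , 0.207])), (np.float64(0.75), array([296., 174.]), array([ 0.466, -0.035]))]
leaf [(np.float64(0.56), array([186., 211.]), array([0.677, 0.219])), (np.float64(0.56), array([286., 170.]), array([ 0.494, -0.032]))]
home [(np.float64(0.6), array([297., 177.]), array([ 0.464, -0.053]))]
beaker [(np.float64(0.66), array([188., 262.]), array([0.627, 0.344]))]
carton [(np.float64(0.68), array([210., 220.]), array([0.63 , 0.194])), (np.float64(0.6), array([203., 189.]), array([0.691, 0.068]))]
column [(np.float64(0.62), array([250., 249.]), array([0.517, 0.271]))]
marker [(np.float64(0.78), array([250., 199.]), array([0.564, 0.081]))]
```

Run:
```python
import cv2
a=cv2.imread("pics/top0.png")[100:300,130:400]
cv2.imwrite("pics/topc.png",cv2.resize(a,None,fx=2.96,fy=2.96,interpolation=cv2.INTER_CUBIC))
a=cv2.imread("pics/side0.png")[140:310,150:370]
cv2.imwrite("pics/sidec.png",cv2.resize(a,None,fx=3.5,fy=3.5,interpolation=cv2.INTER_CUBIC))
```

```text
(no output)
```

View pics/topc.png

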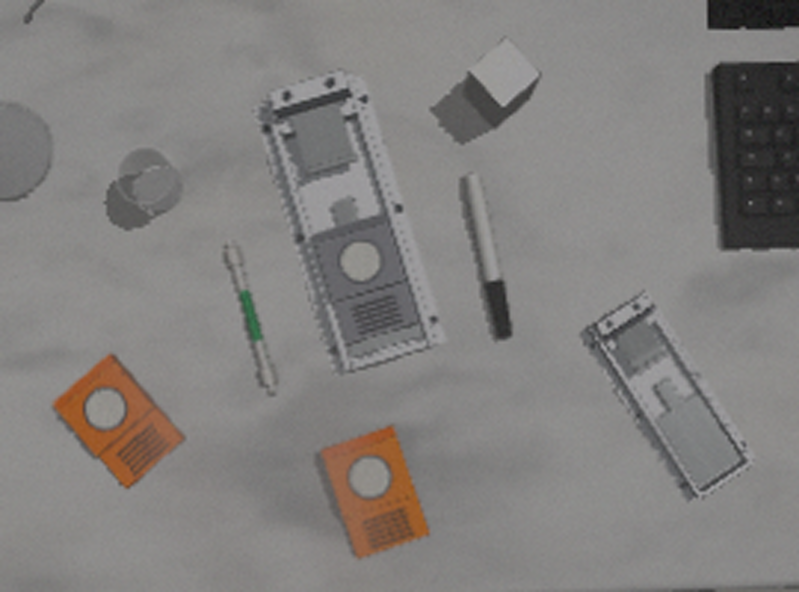

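View pics/sidec.png

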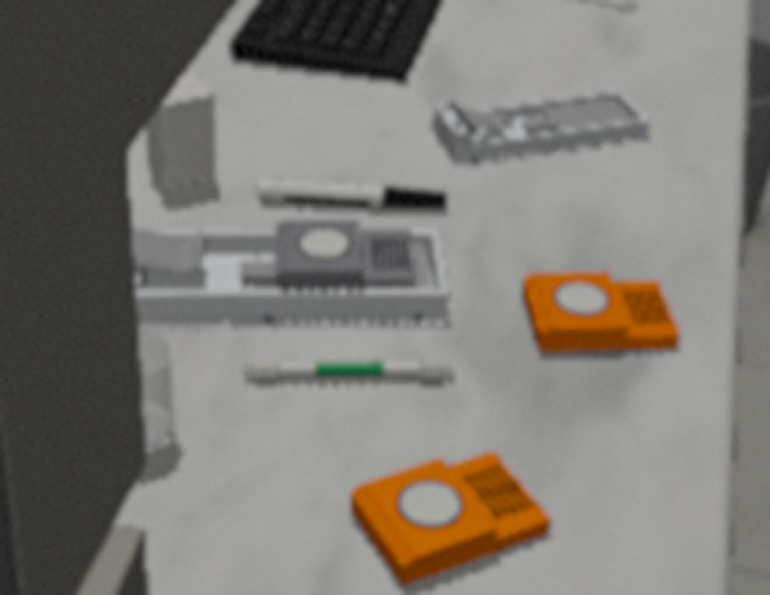

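The carrier candidates in the top view are the grey block at (252,192) on the large stage, and two orange blocks at (171,243) and (256,266). The stage candidates are the large one at (247,176) and a small empty one at (355,230). I choose the grey carrier on the large stage, which the close crop confirms. The track yaw is about 17°, pointing away from the robot.

{"op": "carry_out", "data": {"rows": [[[-0.033,-0.022,0,-4],[-0.066,-0.044,0.0,-8],[-0.1,-0.066,0.0,-12],[-0.133,-0.088,0.0,-16],[-0.166,-0.11,0,-20],[-0.2,-0.132,0,-24],[-0.233,-0.154,0,-28],[-0.266,-0.176,0.01,-32],[-0.3,-0.198,0.02,-37],[-0.333,-0.22,0.03,-37],[-0.366,-0.242,0.04,-37],[-0.4,-0.264,0.05,-37]]], "grip": 0, "grip_force": 30}}

```text
clock: 2.2
position: [0.4999, 0.2013, 0.1811]
tool_rot: [3.141, 0.0, -2.843]
force: [-0.1, 1.6, -0.1]
grip_width: -0.0002
finger_force: 0.0
```

```bash
cat > look.py <<'E'
from h import *
import sys
np.set_printoptions(precision=4,suppress=True)
s=bot.observe();print({k:s[k] for k in("clock","position","tool_rot","force","grip_width")})
Z=dict(stage=0,carrier=.014,press_land=.025,nose=.0295,spring_lip=.024,leaf=.0335,home=.006)
for n in sys.argv[2:]:
    f=bot.grab_frame(n);save(f,n+sys.argv[1]+".png");print(n)
    for l,z in Z.items():
        print(l,[(np.round(r["conf"],2),np.round(r["position"]),atz(f,r["position"],z)[:2]) for r in bot.spot_point(f,l)[:2]])
E
python3 look.py 1 wrist
```

```text
{'clock': 2.2, 'position': array([0.4999, 0.2013, 0.1811]), 'tool_rot': array([ 3.1415,  0.0005, -2.8434]), 'force': array([-0.0549,  1.5828, -0.1189]), 'grip_width': -0.00018723790837921062}
wrist
stage [(np.float64(0.76), array([221., 238.]), array([0.5937, 0.1862])), (np.float64(0.72), array([44., 64.]), array([ 0.4467, -0.0686]))]
carrier [(np.float64(0.71), array([219., 203.]), array([0.5442, 0.1717])), (np.float64(0.69), array([404., 167.]), array([0.4383, 0.3681]))]
press_land [(np.float64(0.84), array([260.,  32.]), array([0.3547, 0.1635])), (np.float64(0.84), array([399., 147.]), array([0.4183, 0.3464]))]
nose [(np.float64(0.73), array([418., 202.]), array([0.4707, 0.3935])), (np.float64(0.63), array([223., 245.]), array([0.5878, 0.1905]))]
spring_lip [(np.float64(0.9), array([221., 274.]), array([0.6308, 0.1992])), (np.float64(0.86), array([43., 89.]), array([ 0.4716, -0.0473]))]
leaf [(np.float64(0.78), array([ 48., 119.]), array([ 0.5001, -0.0296]))]
home [(np.float64(0.79), array([222., 265.]), array([0.6288, 0.1974])), (np.float64(0.6), array([51., 84.]), array([ 0.4659, -0.0519]))]
```

View pics/wrist1.png

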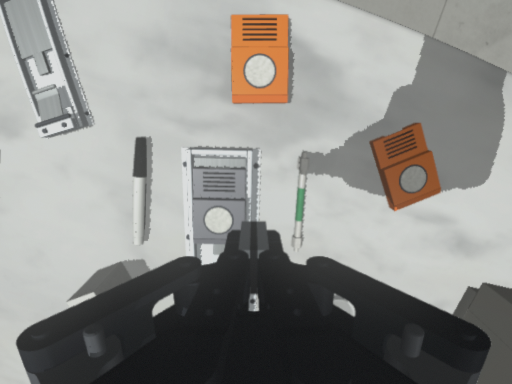

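The wrist view shows the grey carrier in the large stage at (219,205), with land stripes near (219,181) and the entrance wall near row 155. The track is almost exactly in line with the tool. I'll measure the edges on an enlarged crop.

Run:
```python
import cv2
a=cv2.imread("pics/wrist1.png")[140:265,170:280]
cv2.imwrite("pics/w1c.png",cv2.resize(a,None,fx=4.8,fy=4.8,interpolation=cv2.INTER_CUBIC))
```

```text
(no output)
```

View pics/w1c.png

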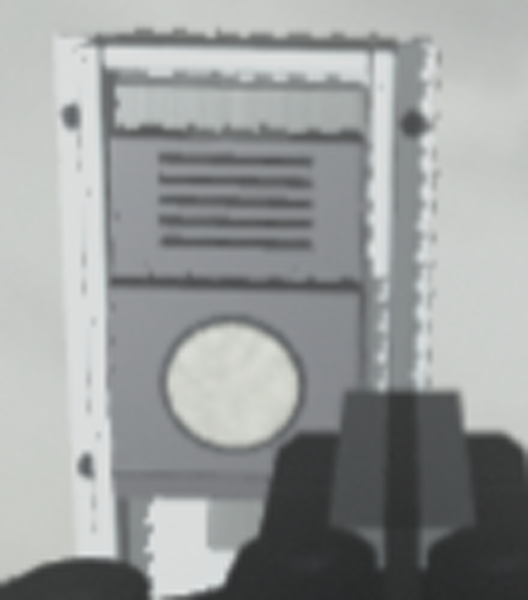

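Run:
```python
from h import *
np.set_printoptions(precision=4,suppress=True)
f=bot.grab_frame("wrist")
g=lambda x,y,z:atz(f,[170+x/4.8,140+y/4.8],z)[:2]
P={"rearL":g(110,135,.025),"rearR":g(362,135,.025),"stepL":g(110,283,.025),"stepR":g(362,286,.025),"noseL":g(110,476,.0295),"disc":g(233,383,.033),
"wallL0":g(103,60,.02),"wallL1":g(117,540,.02),"wallLo0":g(82,60,.02),"wallR0":g(374,60,.02),"wallRo0":g(394,60,.02),"flL0":g(57,60,.006)}
for k,v in P.items(): print(k,v)
d=P["rearR"]-P["rearL"];print(np.degrees(np.arctan2(d[0],-d[1])))
for a,b in(("rearL","stepL"),("rearL","noseL"),("wallL0","wallL1"),("rearR","stepR")):
    d=P[b]-P[a];print(a,b,np.linalg.norm(d),np.degrees(np.arctan2(d[1],d[0])))
t=np.radians(17.1);u=np.array([np.cos(t),np.sin(t)]);n=np.array([-u[1],u[0]])
for k,v in P.items(): print(k,"along",v@u,"across",v@n)
print("tcp",bot.observe()["position"][:2]@u,bot.observe()["position"][:2]@n)
```

```text
rearL [0.5081 0.1366]
rearR [0.4909 0.1929]
stepL [0.5433 0.1452]
stepR [0.5261 0.2034]
noseL [0.5903 0.1576]
disc [0.556  0.1804]
wallL0 [0.4925 0.1299]
wallL1 [0.6124 0.1627]
wallLo0 [0.494  0.1251]
wallR0 [0.474  0.1906]
wallRo0 [0.4726 0.195 ]
flL0 [0.4984 0.1165]
-162.9712876022937
rearL stepL 0.036161002827307547 13.841218782058055
rearL noseL 0.08476428023589122 14.366902479351541
wallL0 wallL1 0.12428723248601684 15.320891377960221
rearR stepR 0.03675121131244618 16.693809138757622
rearL along 0.5258432413760966 across -0.01888345282088261
rearR along 0.5259164758183064 across 0.03997702436443546
stepL along 0.5619457707780541 across -0.02093905401210102
stepR along 0.5626667635925291 across 0.03971648368836658
noseL along 0.6105111019683306 across -0.022925307177826704
disc along 0.5844498381272815 across 0.00894650789413071
wallL0 along 0.5089502964373632 across -0.02068437684357707
wallL1 along 0.6331776158924336 across -0.02454303723820941
wallLo0 along 0.508929852025599 across -0.025633928322377986
wallR0 along 0.5090819204632175 across 0.042757600311993806
wallRo0 along 0.5090821280986585 across 0.047424231479235364
flL0 along 0.5106650190416977 across -0.035208777142276125
tcp 0.536642728286636 0.04852014074206896
```

{"op": "carry_out", "data": {"rows": [[[-0.005,-0.019,0.015,1],[-0.01,-0.0385,0.035,1],[-0.01,-0.0385,0.06,1],[-0.01,-0.0385,0.085,1],[-0.01,-0.0385,0.11,1],[-0.01,-0.0385,0.125,1],[-0.01,-0.0385,0.132,1],[-0.01,-0.0385,0.136,1],[-0.01,-0.0385,0.136,1]]]}}

```text
clock: 3.4
position: [0.5198, 0.1696, 0.0453]
tool_rot: [3.142, -0.0, -2.86]
force: [0.4, -0.2, -0.2]
grip_width: 0.0002
finger_force: 0.0
```

```bash
python3 look.py 2 wrist side
python3 - <<'E'
import cv2,numpy as np
a=cv2.imread("pics/wrist2.png");b=cv2.imread("pics/side2.png")[150:280,160:333]
b=cv2.resize(b,(400,300),interpolation=cv2.INTER_CUBIC);a=cv2.resize(a,(400,300))
cv2.imwrite("pics/c2.png",np.hstack([a,b]))
E
```

```text
{'clock': 3.4, 'position': array([0.5198, 0.1696, 0.0453]), 'tool_rot': array([ 3.1416, -0.0002, -2.8604]), 'force': array([ 0.4166, -0.2014, -0.2086]), 'grip_width': 0.00015094877742053182}
wrist
stage []
carrier [(np.float64(0.62), array([314.,   3.]), array([0.384, 0.167]))]
press_land [(np.float64(0.67), array([249., 219.]), array([0.5177, 0.1664]))]
nose [(np.float64(0.95), array([321.,  74.]), array([0.4237, 0.1808])), (np.float64(0.86), array([250., 317.]), array([0.587 , 0.1866]))]
spring_lip []
leaf []
home []
side
stage [(np.float64(0.94), array([305., 177.]), array([ 0.4443, -0.0691])), (np.float64(0.88), array([225., 222.]), array([0.5947, 0.1938]))]
carrier [(np.float64(0.96), array([248., 217.]), array([0.5439, 0.1795])), (np.float64(0.7), array([321., 232.]), array([0.3759, 0.1916]))]
press_land [(np.float64(0.97), array([262., 214.]), array([0.5139, 0.1737])), (np.float64(0.8), array([332., 229.]), array([0.3539, 0.1877]))]
nose [(np.float64(0.81), array([256., 288.]), array([0.4713, 0.4114])), (np.float64(0.61), array([302., 232.]), array([0.4159, 0.2241]))]
spring_lip [(np.float64(0.63), array([296., 172.]), array([ 0.4681, -0.0437])), (np.float64(0.59), array([204., 212.]), array([0.6419, 0.2002]))]
leaf [(np.float64(0.72), array([186., 211.]), array([0.6788, 0.2186])), (np.float64(0.37), array([282., 171.]), array([ 0.5014, -0.0266]))]
home [(np.float64(0.78), array([209., 219.]), array([0.6308, 0.1985])), (np.float64(0.65), array([297., 179.]), array([ 0.4625, -0.0394]))]
```

View pics/c2.png

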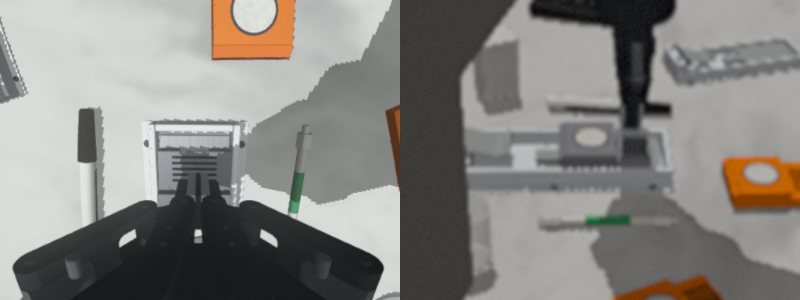

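The fingers are centred between the walls (column 197) over the land stripes, a little behind the step.

{"op": "carry_out", "data": {"rows": [[[0,0,0.008,0],[0,0,0.014,0],[0,0,0.018,0],[0,0,0.02,0],[0,0,0.022,0],[0,0,0.024,0],[0,0,0.024,0]]]}}

```text
clock: 4.78
position: [0.5195, 0.1691, 0.021]
tool_rot: [-3.141, -0.001, -2.861]
force: [-3.6, -0.8, 6.7]
grip_width: 0.0
finger_force: 3.2
```

{"op": "carry_out", "data": {"rows": [[[0,0,0.0015,0],[0,0,0.003,0],[0,0,0.004,0],[0,0,0.0045,0],[0,0,0.0045,0]]]}}

```text
clock: 5.2
position: [0.5196, 0.1691, 0.0175]
tool_rot: [-3.141, -0.001, -2.861]
force: [-7.7, -1.4, 20.6]
grip_width: 0.0001
finger_force: 10.3
```

{"op": "carry_out", "data": {"rows": [[[-0.002,0,-0.0003,0],[-0.004,0,-0.0004,0],[-0.007,0,-0.0004,0],[-0.01,0,-0.0004,0],[-0.013,0,-0.0004,0],[-0.016,0,-0.0004,0],[-0.018,0,-0.0004,0],[-0.02,0,-0.0004,0]]]}}

```text
clock: 5.87
position: [0.538, 0.1743, 0.0175]
tool_rot: [-3.141, -0.003, -2.861]
force: [-11.4, -3.1, 18.4]
grip_width: 0.0002
finger_force: 9.5
```

```bash
python3 look.py 3 side|egrep -A1 "side|^carr|^nose|clock"
```

```text
{'clock': 5.8667, 'position': array([0.538 , 0.1743, 0.0175]), 'tool_rot': array([-3.1412, -0.0025, -2.8611]), 'force': array([-11.4076,  -3.1197,  18.4407]), 'grip_width': 0.00017840366784651392}
side
stage [(np.float64(0.66), array([306., 177.]), array([ 0.4421, -0.0714])), (np.float64(0.57), array([222., 222.]), array([0.6012, 0.1915]))]
carrier [(np.float64(0.94), array([320., 229.]), array([0.3804, 0.1822])), (np.float64(0.72), array([238., 218.]), array([0.5658, 0.1888]))]
press_land [(np.float64(0.68), array([252., 216.]), array([0.5323, 0.1866])), (np.float64(0.66), array([291., 278.]), array([0.4157, 0.3632]))]
nose [(np.float64(0.88), array([300., 229.]), array([0.4204, 0.2134])), (np.float64(0.75), array([220., 216.]), array([0.5996, 0.211 ]))]
spring_lip [(np.float64(0.76), array([206., 211.]), array([0.6402, 0.1938])), (np.float64(0.61), array([293., 175.]), array([ 0.4722, -0.0283]))]
```

{"op": "carry_out", "data": {"rows": [[[-0.004,0,0,0],[-0.008,0,0,0],[-0.012,0,0,0],[-0.016,0,0,0],[-0.02,0,0,0],[-0.024,0,0,0],[-0.028,0,0,0],[-0.031,0,0,0],[-0.034,0,0,0]]]}}

```text
clock: 7.02
position: [0.5712, 0.1839, 0.0174]
tool_rot: [-3.141, -0.002, -2.861]
force: [-7.9, -3.0, 13.1]
grip_width: 0.0003
finger_force: 6.5
```

```bash
python3 look.py 4 side top
python3 - <<'E'
import cv2,numpy as np
a=cv2.imread("pics/top4.png")[110:230,190:350];b=cv2.imread("pics/side4.png")[160:280,160:320]
f=lambda a:cv2.resize(a,(400,300),interpolation=cv2.INTER_CUBIC)
cv2.imwrite("pics/c4.png",np.hstack([f(a),f(b)]))
E
```

```text
{'clock': 7.0167, 'position': array([0.5712, 0.1839, 0.0174]), 'tool_rot': array([-3.1414, -0.0017, -2.8611]), 'force': array([-7.8674, -3.014 , 13.1002]), 'grip_width': 0.00027440020256753463}
side
stage [(np.float64(0.77), array([226., 220.]), array([0.5953, 0.182 ])), (np.float64(0.61), array([304., 178.]), array([ 0.4446, -0.0627]))]
carrier [(np.float64(0.96), array([226., 219.]), array([0.5901, 0.1979])), (np.float64(0.85), array([278., 287.]), array([0.4358, 0.3833]))]
press_land [(np.float64(0.77), array([240., 219.]), array([0.5553, 0.2039])), (np.float64(0.73), array([293., 280.]), array([0.411 , 0.3689]))]
nose [(np.float64(0.97), array([300., 230.]), array([0.42  , 0.2163])), (np.float64(0.73), array([205., 212.]), array([0.6382, 0.2055]))]
spring_lip [(np.float64(0.95), array([297., 173.]), array([ 0.4634, -0.0416]))]
leaf [(np.float64(0.52), array([186., 210.]), array([0.6776, 0.2166])), (np.float64(0.42), array([284., 169.]), array([ 0.4997, -0.0368]))]
home [(np.float64(0.72), array([211., 222.]), array([0.6229, 0.2094])), (np.float64(0.68), array([237., 217.]), array([0.5714, 0.1739]))]
top
stage [(np.float64(0.68), array([354., 234.]), array([ 0.442 , -0.0653]))]
carrier [(np.float64(0.74), array([170., 239.]), array([0.4432, 0.3687]))]
press_land [(np.float64(0.79), array([176., 250.]), array([0.4173, 0.3532]))]
nose [(np.float64(0.68), array([157., 228.]), array([0.4682, 0.3958])), (np.float64(0.55), array([248., 248.]), array([0.4173, 0.1868]))]
spring_lip [(np.float64(0.45), array([349., 222.]), array([ 0.4713, -0.0487]))]
leaf []
home [(np.float64(0.73), array([352., 224.]), array([ 0.467 , -0.0593]))]
```

View pics/c4.png

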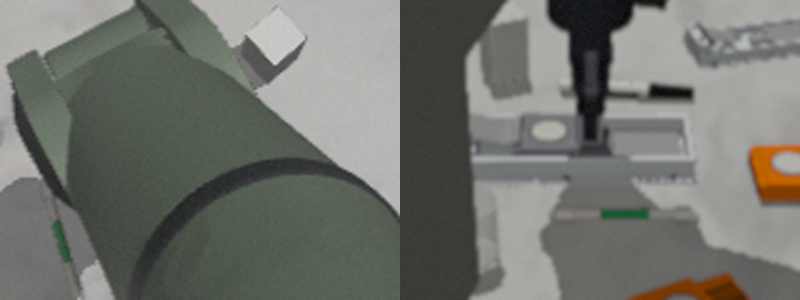

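The carrier has slid forward and its nose is at the leaf's lip (side view, about (205,212)). Pressing holds at 13 N.

{"op": "carry_out", "data": {"rows": [[[-0.003,0,0.0002,0],[-0.006,0,0.0004,0],[-0.009,0,0.0004,0],[-0.012,0,0.0004,0],[-0.015,0,0.0004,0],[-0.018,0,0.0004,0],[-0.021,0,0.0004,0],[-0.024,0,0.0004,0],[-0.027,0,0.0004,0]]]}}

```text
clock: 8.57
position: [0.5962, 0.191, 0.0172]
tool_rot: [-3.141, -0.004, -2.861]
force: [-14.7, -5.2, 21.7]
grip_width: 0.0003
finger_force: 12.8
```

{"op": "carry_out", "data": {"rows": [[[-0.002,0,-0.0003,0],[-0.004,0,-0.0003,0],[-0.006,0,-0.0003,0],[-0.008,0,-0.0003,0],[-0.008,0,-0.0003,0]]]}}

```text
clock: 8.98
position: [0.6041, 0.1933, 0.0171]
tool_rot: [-3.141, -0.003, -2.861]
force: [-10.8, -3.9, 13.8]
grip_width: -0.0002
finger_force: 10.2
```

{"op": "carry_out", "data": {"rows": [[[-0.002,0,0,0],[-0.004,0,0,0],[-0.005,0,0,0],[-0.005,0,0,0]]]}}

```text
clock: 9.32
position: [0.6044, 0.1933, 0.017]
tool_rot: [-3.14, -0.013, -2.861]
force: [-42.6, -11.9, 43.1]
grip_width: -0.0
finger_force: 27.3
```

{"op": "carry_out", "data": {"rows": [[[0.002,0,-0.0005,0],[0.0035,0,-0.0008,0],[0.0035,0,-0.0008,0]]]}}

```text
clock: 9.57
position: [0.6047, 0.1928, 0.0172]
tool_rot: [-3.14, -0.005, -2.862]
force: [-12.4, -5.1, 4.7]
grip_width: 0.0005
finger_force: 8.3
```

```bash
python3 look.py 5 side wrist
python3 - <<'E'
import cv2,numpy as np
a=cv2.imread("pics/wrist5.png")[80:320,90:410];b=cv2.imread("pics/side5.png")[170:260,170:290]
f=lambda a:cv2.resize(a,(400,300),interpolation=cv2.INTER_CUBIC)
cv2.imwrite("pics/c5.png",np.hstack([f(a),f(b)]))
E
```

```text
{'clock': 9.5667, 'position': array([0.6047, 0.1928, 0.0172]), 'tool_rot': array([-3.1405, -0.0049, -2.8615]), 'force': array([-12.4171,  -5.0851,   4.7417]), 'grip_width': 0.0005153059555185156}
side
stage [(np.float64(0.93), array([224., 220.]), array([0.5993, 0.1864]))]
carrier [(np.float64(0.8), array([211., 216.]), array([0.6274, 0.1949])), (np.float64(0.74), array([319., 233.]), array([0.3804, 0.1966]))]
press_land [(np.float64(0.66), array([223., 218.]), array([0.5939, 0.2116])), (np.float64(0.58), array([290., 278.]), array([0.418 , 0.3664]))]
nose [(np.float64(0.61), array([302., 228.]), array([0.4173, 0.2077])), (np.float64(0.58), array([189., 212.]), array([0.6713, 0.2171]))]
spring_lip [(np.float64(0.95), array([294., 174.]), array([ 0.4712, -0.0342])), (np.float64(0.83), array([204., 210.]), array([0.644 , 0.1932]))]
leaf [(np.float64(0.79), array([187., 212.]), array([0.6739, 0.2202])), (np.float64(0.47), array([285., 170.]), array([ 0.4956, -0.0351]))]
home [(np.float64(0.85), array([296., 180.]), array([ 0.4636, -0.0357])), (np.float64(0.67), array([210., 221.]), array([0.6263, 0.2042]))]
wrist
stage [(np.float64(0.77), array([251., 205.]), array([0.5922, 0.1875]))]
carrier []
press_land [(np.float64(0.57), array([251., 225.]), array([0.5953, 0.1889]))]
nose []
spring_lip [(np.float64(0.91), array([248., 287.]), array([0.6329, 0.1976]))]
leaf []
home []
```

View pics/c5.png

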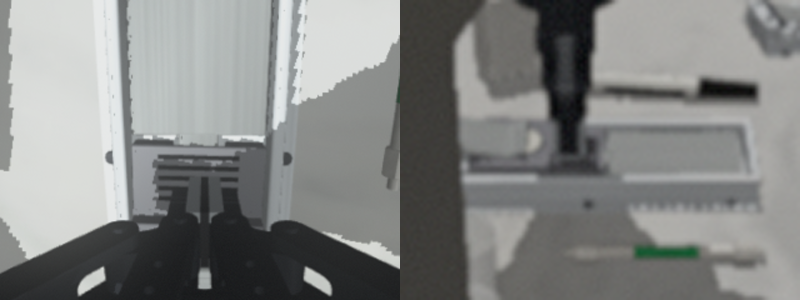

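The land's rear edge is clear of the platform and the platform looks risen behind it (wrist crop, row 140). The hand can come off now.

{"op": "carry_out", "data": {"rows": [[[0.001,0,-0.002,0],[0.002,0,-0.006,0],[0.003,0,-0.012,0],[0.003,0,-0.03,0],[0.003,0,-0.06,0],[0.003,0,-0.09,0],[0.033,0,-0.11,0],[0.065,0,-0.12,0],[0.09,0,-0.125,0],[0.09,0,-0.125,0]]]}}

```text
clock: 11.2
position: [0.5175, 0.1684, 0.145]
tool_rot: [-3.142, 0.001, -2.861]
force: [1.9, 1.5, 0.5]
grip_width: 0.0
finger_force: 0.0
```

```bash
python3 look.py 6 side wrist
python3 - <<'E'
import cv2,numpy as np
a=cv2.imread("pics/wrist6.png")[100:300,150:350];b=cv2.imread("pics/side6.png")[170:260,170:290]
f=lambda a:cv2.resize(a,(400,400),interpolation=cv2.INTER_CUBIC)
cv2.imwrite("pics/c6.png",np.hstack([f(a),f(b)]))
E
```

```text
{'clock': 11.2, 'position': array([0.5175, 0.1684, 0.145 ]), 'tool_rot': array([-3.1415,  0.0008, -2.8609]), 'force': array([1.8943, 1.5458, 0.5081]), 'grip_width': 2.8010607184665886e-05}
side
stage [(np.float64(0.7), array([226., 218.]), array([0.5975, 0.178 ])), (np.float64(0.57), array([305., 179.]), array([ 0.4438, -0.0589]))]
carrier [(np.float64(0.98), array([211., 219.]), array([0.6234, 0.2074])), (np.float64(0.79), array([278., 289.]), array([0.4364, 0.388 ]))]
press_land [(np.float64(0.87), array([224., 218.]), array([0.5915, 0.2126])), (np.float64(0.77), array([292., 278.]), array([0.4131, 0.3651]))]
nose [(np.float64(0.77), array([256., 287.]), array([0.4734, 0.408 ])), (np.float64(0.76), array([301., 229.]), array([0.4182, 0.2124]))]
spring_lip [(np.float64(0.89), array([207., 207.]), array([0.6422, 0.1794])), (np.float64(0.57), array([295., 173.]), array([ 0.4702, -0.0419]))]
leaf [(np.float64(0.45), array([183., 213.]), array([0.6823, 0.2278])), (np.float64(0.43), array([285., 172.]), array([ 0.4944, -0.02  ]))]
home [(np.float64(0.82), array([295., 178.]), array([ 0.4
[... 240 characters left out ...]
.float64(0.73), array([295.,  43.]), array([0.382 , 0.1693]))]
press_land [(np.float64(0.93), array([297.,   7.]), array([0.3565, 0.1615])), (np.float64(0.89), array([452., 135.]), array([0.4174, 0.3429]))]
nose [(np.float64(0.59), array([471., 199.]), array([0.4703, 0.3888])), (np.float64(0.58), array([297.,  89.]), array([0.4222, 0.1822]))]
spring_lip [(np.float64(0.73), array([50., 78.]), array([ 0.4723, -0.0435])), (np.float64(0.71), array([252., 285.]), array([0.6306, 0.1991]))]
leaf [(np.float64(0.92), array([ 55., 110.]), array([ 0.4994, -0.0279])), (np.float64(0.35), array([130., 291.]), array([0.6696, 0.0717]))]
home [(np.float64(0.94), array([53., 73.]), array([ 0.4682, -0.0545]))]
```

View pics/c6.png

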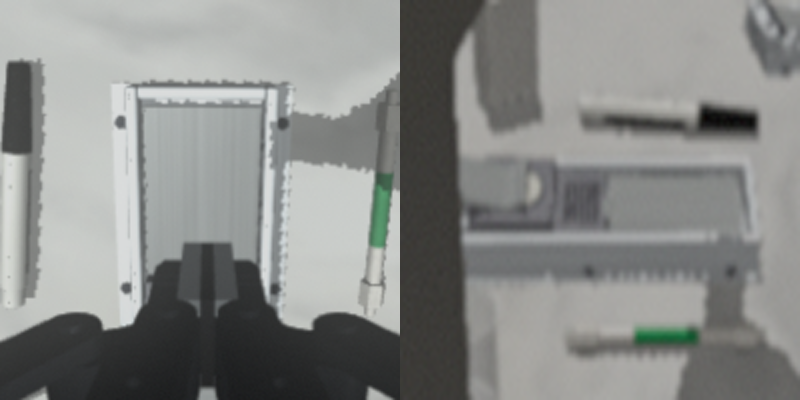

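The carrier looks home, with the disc half under the leaf and the platform nearly flush with the land in the side crop. I'll back off once more and check it from the top.

{"op": "carry_out", "data": {"rows": [[[0.01,0.03,-0.02,0],[0.02,0.06,-0.04,0],[0.03,0.09,-0.06,0],[0.04,0.12,-0.08,0],[0.04,0.15,-0.1,0],[0.04,0.18,-0.1,0],[0.04,0.21,-0.1,0],[0.04,0.24,-0.1,0],[0.04,0.27,-0.1,0],[0.04,0.3,-0.1,0],[0.04,0.3,-0.1,0]]]}}

```text
clock: 12.92
position: [0.3957, 0.452, 0.2426]
tool_rot: [3.139, -0.001, -2.855]
force: [-0.3, 0.8, -0.8]
grip_width: -0.0005
finger_force: 0.0
```

```bash
python3 look.py 7 top | egrep "clock|^stage|^carr|^home|^press|^spring"
python3 - <<'E'
import cv2,numpy as np
a=cv2.imread("pics/top7.png")[115:235,200:300]
cv2.imwrite("pics/c7.png",cv2.resize(a,None,fx=5,fy=5,interpolation=cv2.INTER_CUBIC))
E
```

```text
{'clock': 12.9167, 'position': array([0.3957, 0.452 , 0.2426]), 'tool_rot': array([ 3.139 , -0.0008, -2.8554]), 'force': array([-0.2829,  0.7806, -0.8261]), 'grip_width': -0.0004992456328461727}
stage [(np.float64(0.75), array([360., 233.]), array([ 0.444 , -0.0799])), (np.float64(0.6), array([247., 174.]), array([0.5947, 0.1864]))]
carrier [(np.float64(0.96), array([254., 266.]), array([0.3768, 0.175 ])), (np.float64(0.79), array([168., 239.]), array([0.4432, 0.3722]))]
press_land [(np.float64(0.84), array([243., 169.]), array([0.601 , 0.1931])), (np.float64(0.84), array([258., 277.]), array([0.352 , 0.1661]))]
spring_lip [(np.float64(0.9), array([348., 227.]), array([ 0.4593, -0.0465])), (np.float64(0.69), array([244., 155.]), array([0.6346, 0.1923]))]
home [(np.float64(0.91), array([352., 224.]), array([ 0.4672, -0.0602])), (np.float64(0.87), array([243., 158.]), array([0.6313, 0.1945]))]
```

View pics/c7.png

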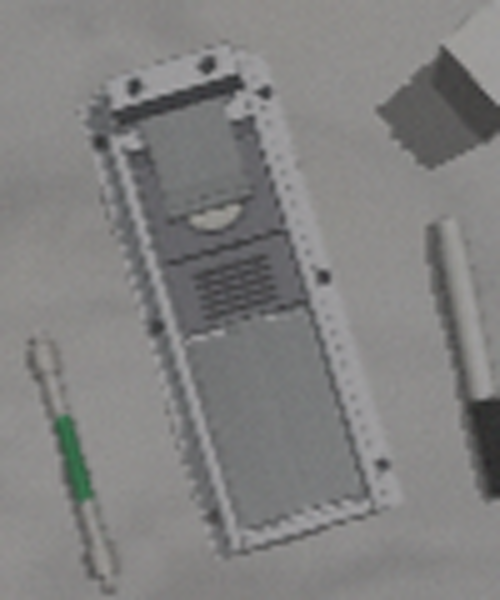

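The top view shows the carrier's grey front reaching the stop, its step at stage x ≈ 25 mm (24 expected), and only the small expected gap to the raised platform. The neighbours have not moved.

```bash
python3 -c "
from workcell import bot
print(bot.job_done())"
```

```text
the job is handed in; nothing more can be done
None
```

I pressed the carrier down, slid it under the leaf spring to the end stop and took the hand away. In the last top view it sits home (step within about 2 mm of where expected) with the platform apparently up behind it. I handed the job in at about 13 s, and no verdict came back.

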